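# Shut and lock the sauce-cup case

### The job

Shut the lid of the metal case and swing its slotted steel hasp forward and down over the red staple. Then press the hasp down against its springy black buttons, firmly but without crushing them (12 to 20 N is right, never 35), and while it is held down give the staple a quarter turn counterclockwise (seen from above), so that it keeps the hasp down by itself; do not force the staple if it catches on the hasp, press further instead. Let go, and leave the spice jar, the loose white cup and the tape roll where they stand.

Things in the scene. Friction and masses are not known exactly. Their poses are not given: they have to be found in the camera images.
- case: Open aluminium case, 170 x 220 x 75 mm (x, y, z) without lid, fixed; origin at the centre of its underside, z up. Front = -x side: a bracket 64 mm wide (top at z = 70 mm) sticks out to x = -151 mm with the buttons and the staple (axis at x = -120, y = 0); these three sit up to 4.5 mm higher or lower each time. The lid's hinge axis lies along y at x = +85, z = 75 mm.
- lid (a joint): Hinge of the lid (rad): 0 = shut, positive = open (front edge up and back), up to 1.6. The lid is a plate 176 x 226 x 8 mm; shut, its top is 83 mm above the table. It rests at 0 on the case. The hinge is stiff (0.6 N m): the lid stays where it is left, and 2 to 7 N near its front edge close it.
- lid_edge (a point): Middle of the lid's front edge, on its top face, 174 mm from the lid's hinge axis.
- hasp: Steel strap on the lid. Origin on its hinge pin, along y mid-lid, 148 mm from the lid's hinge axis, 5 mm above the lid's top (lid shut: x = -63, z = 88 mm in the case frame). It runs 108 mm along its own -x, 44 mm wide, 4 mm thick (z +-2 mm). Own z is up when closed. Starts folded back 1.7 to 2.3 rad from the lid's plane; stiff (0.09 N m), stays where left.
- hasp_slot (a point): Middle of the hasp's slot, 59.5 mm from the hasp's pin. The slot is 47 mm long (along the strap) and 15 mm wide; beyond it the last 25 mm of the strap to the tip is solid.
- hasp_tip (a point): Middle of the free end of the hasp strap, on its mid-plane, 108 mm from its pin.
- seat: Two black sprung buttons, 15 mm to either side of the staple (case y); origin midway, level with their tops, 96 (+-4.5) mm above the table when free. The closed hasp rests on them 0.1 to 0.28 rad above level; let go unlocked, it springs back there. Only when pressed 10 mm further (level +-0.09 rad, about 11 N) does it clear the staple's wing; the buttons stop hard at 11.2 mm (12 N).
- staple: Turn-staple; origin on its upright turning axis at the bracket's top, 20 mm below the wing. Its own x lies along the wing. It starts within 0.1 rad of the case's x (turned counterclockwise), where the slot passes over it; a quarter turn counterclockwise (1.57 rad) lays it across the slot, its stop. Light friction (0.04 N m), stays where left. A hasp not fully down blocks it.
- staple_top (a point): Middle of the top of the staple, on its turning axis, 116 (+-4.5) mm above the table. The staple is an upright flat red wing 34 mm long, 8 mm thick and 26 mm high (underside at 90 +-4.5 mm) on a round steel pin. The point turns with it, x along the wing.
- jar: Spice jar with red cap, 45 mm across, 106 mm high, standing loose; origin at the centre of its underside. A bystander.
- cup: Square white sauce cup, 82 x 82 x 35 mm, loose on the table; origin at the centre of its underside. A bystander.
- tape: Roll of tan tape lying flat, 98 mm across, 25 mm high, loose; origin at the centre of its underside. A bystander.

How it is judged:
By the outcome, as a careful person would: the job done as asked, in the order asked, and still so for the second after the job is handed in, with the robot touching nothing.
It also fails if it takes over 51 s, if anything falls off the work surface, if the arm or the gripper's body presses on something with over 40 N, if the wrist force passes 120 N, or if a joint passes its speed limit or range.

### The arm

A 6-joint arm with a two-finger parallel gripper is mounted at the origin on a cart in front of the work surface, level with it; the furniture and walls round the work are solid. World frame = base frame: x ahead of the robot, y to its left, z up, the work surface at z = 0. Lengths are in m, angles in rad, forces in N, time in s.
With the tool pointing down it reaches from about 0.35 to 1 m from the base axis. Payload 7.1 kg.
Tool frame: the origin (TCP) lies midway between the tips of the shut fingers; the grasp point (between the pads) lies 19 mm behind it (r.grip_depth is the distance from the TCP to the grasp point, in m); z points along the fingers, y is the line along which they close (so a half turn about z gives the same grasp; the last joint's range is limited). The gripper opens to 85 mm and grips with 20 to 120 N. Pads are 22 mm wide; open, the fingers measure 114 mm over their backs; the gripper's body (76 mm by 85 mm) begins 54 mm behind the grasp point. The pads swing forward as they close: fully open they stand 13 mm farther back than shut.
Start: joints at [-1.341, 0.423, 1.63, -0, 1.089, -0.019], TCP at [0.154, -0.606, 0.231] pointing down, gripper open.
Joint ranges: [-3, 3], [-0.9, 2.11], [0.09, 2.58], [-1.31, 4.45], [0.11, 2.69], [-2.54, 2.54]. Speed limits (rad/s): [2.39, 2.39, 3.01, 3.14, 3.14, 3.14].

### API

Orientations are given as a unit quaternion [w, x, y, z].
In Python, from plant import r, eyes, state gives the robot as it stands (r), with the cameras (eyes) and the readings as plain functions.
- The arm moves only by the shell command python3 nudge.py 'ROWS' [FORCE]. ROWS is 1 to 8 rows, parted by a bar, with the numbers parted by commas; each row has 5 numbers: the finger opening in m, then dx, dy, dz in normalised numbers (1 is 0.6 m), then a turn about the tool's z in normalised numbers (1 is 180 degrees); each row is the pose to reach, as a shift and turn from the pose commanded when the command began, along the tool's axes at that moment; what a row does not reach only later rows make up. A row lasts 1/10 s, in which the tool goes at most 0.05 m and 0.15 rad, less where a joint would pass 70% of its speed; a pose out of reach is approached as far as the arm can. The fingers move at their own pace and stop on an object; FORCE is the grip in N (left out, the last holds). Time passes only in rows, so rows that do not move let the fingers close. It prints the time, the measured TCP pose, the force, the opening and the grip force at its end. No shift or turn number may pass 1 either way. Input that does not fit is refused with a message, and nothing moves.
- state(): the state, without advancing time (a new reading comes with each control period).
- eyes.snapshot(name): name is "side" or "top"; returns a dict with "image" (420x560x3 uint8, red, green, blue), "camera_matrix" (3x3 intrinsics, pixels), "R" (3x3) and "t" (3): a world point X has camera coordinates R X + t. Camera axes: x right, y down, z forward; pixel columns grow to the right and rows downward; lengths in m; the calibration is good to about 2 mm. A picture is of the moment at which its call begins. There is no depth.
- r.close_job(): hands the job in; it is judged then, once.
The state is a dict: "clock": time; "joints": joint angles; "joint_velocities": joint speeds; "joint_efforts": joint torques, N m; "eef_pos": TCP position; "tcp_rot": TCP orientation; "force": force on the tool from outside, world axes, zero at the start; "wrist_torque": the same for the moment, N m; "gripper_width": finger opening in m; "grip_force": force on a finger pad.
Only numpy, scipy, OpenCV 4.12 (cv2) and the standard library are available. Lean on these libraries where they do the work, as an engineer would, in place of code of your own. Each camera call takes 0.05 s, during which the arm holds its last target. There are 200 camera calls.

## Working session

There is one attempt and no reset: what is moved stays moved. The work goes in short steps, Python scripts to look and compute and a shell command to move; the robot and the scene stay as the last step left them, time stands still between calls to the robot, and variables do not carry over. Pictures are saved under pics/ and viewed, at most 10 in all, crops included, and the job is handed in when it is done.

```bash
ls; mkdir -p pics
python3 - <<'E'
from plant import r, eyes, state
import cv2,numpy as np
s=state();print({k:np.round(v,3) for k,v in s.items()})
for n in("side","top"):
    d=eyes.snapshot(n);cv2.imwrite(f"pics/{n}0.png",d["image"][:,:,::-1]);print(n,d["camera_matrix"],d["R"],d["t"])
E
```

```text
nudge.py
pics
plant.py
{'clock': np.float64(0.0), 'joints': array([-1.341,  0.424,  1.631, -0.   ,  1.089, -0.019]), 'joint_velocities': array([ 0.   , -0.   ,  0.001,  0.001,  0.001, -0.001]), 'joint_efforts': array([ 2.0000e-03, -5.5738e+01, -2.8175e+01,  0.0000e+00,  7.0000e-03,
        0.0000e+00]), 'eef_pos': array([ 0.154, -0.605,  0.231]), 'tcp_rot': array([-0.001,  0.992,  0.124, -0.   ]), 'force': array([-0.217,  0.502,  0.505]), 'wrist_torque': array([ 0.049, -0.011, -0.01 ]), 'grip_force': np.float64(0.0), 'gripper_width': np.float64(0.085)}
side [[429.69719511   0.         281.03283733]
 [  0.         429.69719511 210.19578174]
 [  0.           0.           1.        ]] [[-0.99696951 -0.07635699 -0.01487972]
 [-0.02546335  0.50103963 -0.86504966]
 [ 0.07350792 -0.86204924 -0.50146554]] [0.53499091 0.17398627 0.72639553]
top [[410.55978326   0.         279.1957475 ]
 [  0.         410.55978326 211.35793797]
 [  0.           0.           1.        ]] [[ 0.00940987 -0.99995348 -0.00211753]
 [-0.98100237 -0.00882115 -0.19379511]
 [ 0.19376741  0.00390089 -0.98103974]] [-0.12233818  0.53973669  0.84879549]
```

View pics/side0.png

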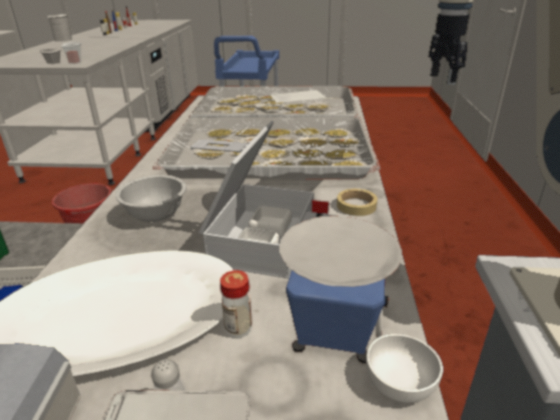

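View pics/top0.png

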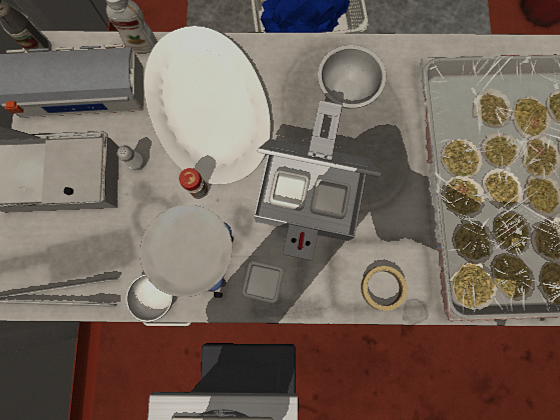

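The side view shows the lid standing open, with the red staple at about (320,207). In the top view the case is at about (310,190), the staple at (301,240), the hasp folded back at (326,130), the jar at (193,182), the cup at (263,283) and the tape at (384,287). I'll enlarge both.

Run:
```python
import cv2
a=cv2.imread("pics/top0.png")[85:265,240:400];b=cv2.imread("pics/side0.png")[115:280,190:345]
a=cv2.resize(a,(400,450),interpolation=2)
b=cv2.resize(b,(388,413),interpolation=2)
a=cv2.resize(a,None,fx=1,fy=1);import numpy as np
c=np.zeros((450,790,3),np.uint8);c[:,:400]=a;c[:413,402:]=b
cv2.imwrite("pics/crop0.png",c)
```

```text
(no output)
```

View pics/crop0.png

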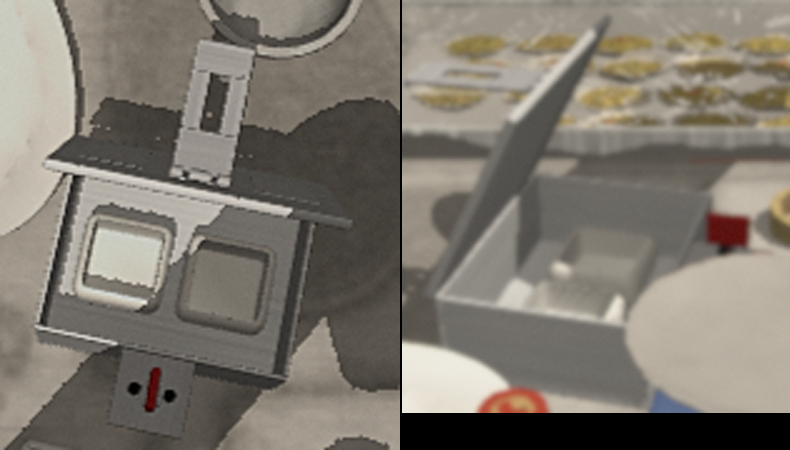

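The enlarged crop (scale 2.5) shows the rim's front corners at crop (40,328) and (285,374), the wing's top at (153,390), the hasp's tip at (227,45) and its pin at (202,178). In the side part, the wing spans (707..748, 213..245) and the lid's front corners are at (513,122) and (605,20). I'll fit one model to all of these.

```bash
cat > fit.py <<'E'
import numpy as np
from scipy.optimize import least_squares
K={'t':np.array([[410.56,0,279.196],[0,410.56,211.358],[0,0,1]]),'s':np.array([[429.697,0,281.033],[0,429.697,210.196],[0,0,1]])}
R={'s':np.array([[-0.99696951,-0.07635699,-0.01487972],[-0.02546335,0.50103963,-0.86504966],[0.07350792,-0.86204924,-0.50146554]]),
't':np.array([[0.00940987,-0.99995348,-0.00211753],[-0.98100237,-0.00882115,-0.19379511],[0.19376741,0.00390089,-0.98103974]])}
T={'s':np.array([0.53499091,0.17398627,0.72639553]),'t':np.array([-0.12233818,0.53973669,0.84879549])}
def proj(c,X):
    p=K[c]@(R[c]@X+T[c]);return p[:2]/p[2]
def tri(pt,ps):
    A=[];b=[]
    f=lambda X:np.r_[proj('t',X)-pt,proj('s',X)-ps]
    return least_squares(f,[.5,-.05,.1])
def pt(p,l):  # case-frame (x,y,z) -> world
    c,s=np.cos(p[2]),np.sin(p[2]);return np.array([p[0]+c*l[0]-s*l[1],p[1]+s*l[0]+c*l[1],l[2]])
def lid(th,d,n,y): return (.085-d*np.cos(th)+n*np.sin(th),y,.075+d*np.sin(th)+n*np.cos(th))
def hasp(th,ph,d):
    q=lid(th,.148,.013,0);a=th+ph;return (q[0]-d*np.cos(a),0,q[2]+d*np.sin(a))
E
python3 - <<'E'
from fit import *
ct=lambda x,y:np.array([x/2.5+240,y/2.5+85]); cs=lambda x,y:np.array([(x-402)/2.5+190,y/2.5+115])
q=tri(ct(153,390),cs(727.5,213.5));print('staple top',q.x,q.cost)
obs=[('t',ct(40,328),lambda p:(-.085,.11,.075)),('t',ct(285,374),lambda p:(-.085,-.11,.075)),
('t',ct(153,390),lambda p:(-.12,0,p[5])),('s',cs(727.5,213.5),lambda p:(-.12,0,p[5])),
('s',cs(513,122),lambda p:lid(p[3],.174,.004,.113)),('s',cs(605,20),lambda p:lid(p[3],.174,.004,-.113)),
('t',ct(47,163),lambda p:lid(p[3],.174,.004,.113)),('t',ct(350,222),lambda p:lid(p[3],.174,.004,-.113)),
('t',ct(227,45),lambda p:hasp(p[3],p[4],.108)),('t',ct(202,178),lambda p:hasp(p[3],p[4],0))]
f=lambda p:np.concatenate([proj(c,pt(p,g(p)))-o for c,o,g in obs])
s=least_squares(f,[.55,-.05,-.1,1.2,2.,.116],loss='soft_l1');p=s.x
print(np.round(p,4));print(np.round(f(p).reshape(-1,2),1))
np.save('p.npy',p)
for n,l in [('staple',(-.12,0,p[5])),('edge',lid(p[3],.174,.008,0)),('edgeL',lid(p[3],.174,.008,.075)),('edgeR',lid(p[3],.174,.008,-.075)),('tip',hasp(p[3],p[4],.108)),('pin',hasp(p[3],p[4],0))]: print(n,np.round(pt(p,l),4))
for n,px in [('jar',(193,175)),('tape',(384,287)),('cup',(263,283))]:
    d=R['t'].T@np.linalg.inv(K['t'])@np.r_[px,1];C=-R['t'].T@T['t'];z={'jar':.106,'tape':.025,'cup':.035}[n];print(n,C+d*(z-C[2])/d[2])
E
```

```text
staple top [ 0.46921888 -0.16255927  0.11516491] 0.2919618492487508
[ 0.5889 -0.1873 -0.1912  1.0852  2.0856  0.114 ]
[[-2.3 -0.4]
 [ 1.4  1.5]
 [ 1.  -1.4]
 [-0.5  0.1]
 [ 0.2 -1.3]
 [ 1.1 -2.6]
 [-1.4  0.2]
 [ 1.3  0.5]
 [-0.7 -0.2]
 [-0.8 -0.9]]
staple [ 0.4711 -0.1645  0.114 ]
edge [ 0.5996 -0.1893  0.2326]
edgeL [ 0.6138 -0.1157  0.2326]
edgeR [ 0.5853 -0.263   0.2326]
tip [ 0.7218 -0.213   0.2088]
pin [ 0.6158 -0.1925  0.212 ]
jar [0.60653836 0.0642449  0.106     ]
tape [ 0.37999766 -0.3476932   0.025     ]
cup [ 0.38591061 -0.08371862  0.035     ]
```

```bash
cat > go.py <<'E'
# usage: go.py cx cy z yawrel ... : tool-axis shift from measured TCP to case-frame points
import sys,numpy as np
from fit import *
from scipy.spatial.transform import Rotation as Ro
from plant import r, eyes, state
p=np.load('p.npy');s=state();q=s['tcp_rot'];M=Ro.from_quat([q[1],q[2],q[3],q[0]]).as_matrix()
yaw=np.arctan2(M[1,0],M[0,0]);c,sn=np.cos(p[2]),np.sin(p[2]);e=s['eef_pos'];d=e[:2]-p[:2]
print('t %.2f tcp case %s yawrel %.3f F %s w %.4f'%(s['clock'],np.round([c*d[0]+sn*d[1],-sn*d[0]+c*d[1],e[2]],4),yaw-p[2],np.round(s['force'],1),s['gripper_width']), 'j',np.round(s['joints'],2))
a=list(map(float,sys.argv[1:]))
for i in range(0,len(a),4):
    X=pt(p,a[i:i+3]);t=-(a[i+3]+p[2]-yaw);t=(t+np.pi)%(2*np.pi)-np.pi
    print(np.round(M.T@(X-e),4),'turn %.3f'%t,'world',np.round(X,3))
E
python3 go.py .06 -.085 .31 0
```

```text
t 0.10 tcp case [-0.3478 -0.493   0.2306] yawrel 0.440 F [0.1 0.1 0.6] w 0.0856 j [-1.34  0.42  1.63  0.    1.09 -0.02]
[ 0.5427 -0.1957 -0.0791] turn 0.440 world [ 0.632 -0.282  0.31 ]
```

The rows are not in the units I measure in: shifts go in shares of 0.6 m and turns go in shares of 180 degrees. I convert before sending: 0.34 m / 0.6 = 0.5667, 0.295 m / 0.6 = 0.4917, 0.44 rad / 3.1416 = 0.1401.

```bash
python3 nudge.py '0,0.05,-0.0167,-0.0667,0 | 0,0.1167,-0.0433,-0.1,0.0318 | 0,0.1917,-0.07,-0.1333,0.0637 | 0,0.2667,-0.0967,-0.1333,0.0955 | 0,0.3417,-0.1233,-0.1333,0.1401 | 0,0.4167,-0.15,-0.1333,0.1401 | 0,0.4917,-0.1767,-0.1333,0.1401 | 0,0.5667,-0.205,-0.1333,0.1401' 40; python3 go.py .06 -.085 .31 0
```

```text
clock: 0.9
eef_pos: [0.4544, -0.4014, 0.311]
tcp_rot: [-0.0, 0.995, -0.095, -0.0]
force: [-0.7, -0.0, -0.8]
gripper_width: 0.0004
grip_force: 0.0
t 0.90 tcp case [-0.0913 -0.2357  0.311 ] yawrel -0.000 F [-0.7 -0.  -0.8] w 0.0004 j [-0.74  0.32  1.6  -0.    1.23  1.02]
[ 0.1513 -0.1507  0.001 ] turn -0.000 world [ 0.632 -0.282  0.31 ]
```

Converted, 0.151 m / 0.6 = 0.2517, -0.06 m / 0.6 = -0.1.

```bash
python3 nudge.py '0,0.05,-0.05,0,0 | 0,0.1,-0.1,0,0 | 0,0.15,-0.15,0,0 | 0,0.2,-0.2,0,0 | 0,0.2517,-0.25,0,0 | 0,0.2517,-0.25,0.0667,0 | 0,0.2517,-0.25,0.1333,0 | 0,0.2517,-0.25,0.175,0'; python3 go.py .04 -.085 .205 0
python3 - <<'E'
from plant import r, eyes, state
import cv2,numpy as np
a=eyes.snapshot("top")["image"][70:280,210:420,::-1];b=eyes.snapshot("side")["image"][70:280,180:390,::-1]
c=np.hstack([a,b]);cv2.imwrite("pics/b1.png",cv2.resize(c,(798,399),interpolation=2))
E
```

```text
clock: 1.7
eef_pos: [0.6287, -0.2829, 0.2025]
tcp_rot: [-0.001, 0.995, -0.095, -0.002]
force: [-0.5, 0.6, -0.6]
gripper_width: 0.0
grip_force: 0.0
t 1.70 tcp case [ 0.0572 -0.0863  0.2025] yawrel 0.001 F [-0.5  0.6 -0.6] w 0.0000 j [-0.44  0.55  1.49 -0.    1.1   1.32]
[-0.0172 -0.0013 -0.0024] turn 0.001 world [ 0.612 -0.278  0.205]
```

View pics/b1.png

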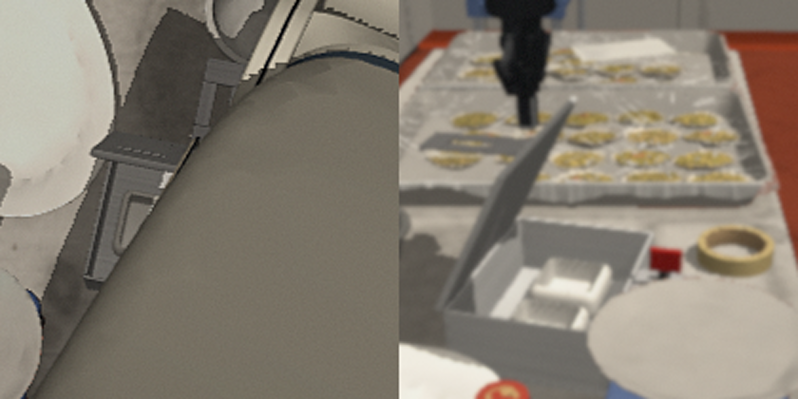

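The fingertips stand behind the lid, at side crop (527,120), clear of the hasp. Next I sweep the lid shut along its arc.

```bash
python3 nudge.py '0,-0.0633,0,-0.01,0 | 0,-0.085,0,0.0017,0 | 0,-0.1058,0,0.0178,0 | 0,-0.1243,0,0.0358,0 | 0,-0.141,0,0.0557,0 | 0,-0.1557,0,0.077,0 | 0,-0.1683,0,0.1,0 | 0,-0.1783,0,0.1233,0'; python3 go.py -.059 -.085 .083 0
```

```text
clock: 2.6
eef_pos: [0.5257, -0.2647, 0.1343]
tcp_rot: [0.001, 0.995, -0.096, 0.002]
force: [-1.3, 0.1, 4.0]
gripper_width: 0.0004
grip_force: 1.4
t 2.60 tcp case [-0.0473 -0.088   0.1343] yawrel -0.000 F [-1.3  0.1  4. ] w 0.0004 j [-0.49  0.5   1.78 -0.    0.86  1.28]
[-0.0118 -0.0031  0.0513] turn -0.000 world [ 0.515 -0.26   0.083]
```

Converted, 0.047 m / 0.6 = 0.0783, 0.046 m / 0.6 = 0.0767.

```bash
python3 nudge.py '0,-0.0067,0,0.02,0 | 0,-0.0133,0,0.04,0 | 0,-0.0167,0,0.055,0 | 0,-0.0167,0,0.065,0 | 0,-0.0167,0,0.0733,0 | 0,-0.0167,0,0.0767,0 | 0,-0.0167,0,0.0783,0'; python3 go.py -.059 -.085 .083 0
```

```text
clock: 3.3
eef_pos: [0.5149, -0.2619, 0.085]
tcp_rot: [-0.0, 0.995, -0.095, -0.0]
force: [-1.6, -1.1, 1.3]
gripper_width: -0.0002
grip_force: 0.9
t 3.30 tcp case [-0.0585 -0.0873  0.085 ] yawrel -0.000 F [-1.6 -1.1  1.3] w -0.0002 j [-0.49  0.56  1.82  0.    0.76  1.27]
[-0.0005 -0.0023  0.002 ] turn -0.000 world [ 0.515 -0.26   0.083]
```

Converted, 0.004 m / 0.6 = 0.0067, 0.003 m / 0.6 = 0.005.

```bash
python3 nudge.py '0,0,0,0.0033,0 | 0,0,0,0.005,0 | 0,0,0,0.0067,0 | 0,0,0,0.0067,0'; python3 go.py .03 -.085 .31 0
```

```text
clock: 3.7
eef_pos: [0.5151, -0.2619, 0.0829]
tcp_rot: [0.0, 0.995, -0.095, 0.0]
force: [-5.1, 2.5, 15.7]
gripper_width: -0.0001
grip_force: 8.2
t 3.70 tcp case [-0.0583 -0.0873  0.0829] yawrel 0.000 F [-5.1  2.5 15.7] w -0.0001 j [-0.49  0.56  1.82  0.    0.76  1.27]
[ 0.0883 -0.0023 -0.2271] turn 0.000 world [ 0.602 -0.276  0.31 ]
```

Converted, -0.15 m / 0.6 = -0.25, 0.09 m / 0.6 = 0.15.

```bash
python3 nudge.py '0,0,0,-0.0667,0 | 0,0.0333,0,-0.1417,0 | 0,0.0833,0,-0.2167,0 | 0,0.15,0,-0.25,0 | 0,0.1583,-0.0667,-0.25,0 | 0,0.1583,-0.145,-0.25,0 | 0,0.1583,-0.145,-0.2,0 | 0,0.1583,-0.145,-0.1333,0'; python3 go.py .035 0 .155 0;  python3 - <<'E'
from plant import r, eyes, state
import cv2,numpy as np
b=eyes.snapshot("side")["image"][110:280,190:390,::-1]
cv2.imwrite("pics/b2.png",cv2.resize(b,(700,595),interpolation=2))
E
```

```text
clock: 4.5
eef_pos: [0.6274, -0.1934, 0.1631]
tcp_rot: [0.001, 0.996, -0.094, 0.003]
force: [0.2, -0.9, -0.1]
gripper_width: 0.0004
grip_force: 0.0
t 4.50 tcp case [0.039  0.0013 0.1631] yawrel 0.003 F [ 0.2 -0.9 -0.1] w 0.0004 j [-0.32  0.54  1.61  0.    0.99  1.44]
[-0.004   0.0012  0.0081] turn 0.003 world [ 0.623 -0.194  0.155]
```

View pics/b2.png

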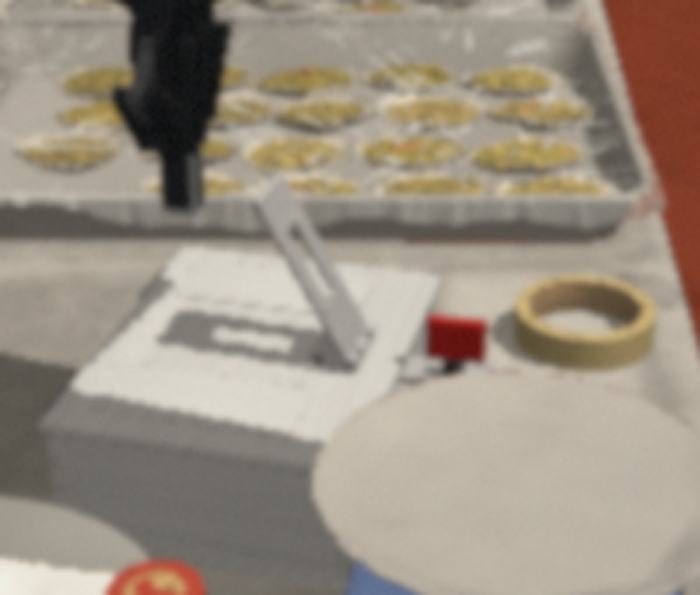

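The side crop shows the lid shut flush and the hasp leaning back, its tip at crop (270,190). The fingers are behind it at (185,190). Next I sweep the hasp forward.

Converted, -0.171 m / 0.6 = -0.285, -0.164 m / 0.6 = -0.2733.

```bash
python3 nudge.py '0,-0.0733,0,0,0 | 0,-0.1333,0,-0.0067,0 | 0,-0.1733,0,-0.0233,0 | 0,-0.2033,0,-0.0157,0 | 0,-0.23,0,-0.0027,0 | 0,-0.2533,0,0.015,0 | 0,-0.2733,0,0.0377,0 | 0,-0.285,0,0.0567,0'; python3 go.py -.12 0 .165 0;  python3 - <<'E'
from plant import r, eyes, state
import cv2,numpy as np
b=eyes.snapshot("side")["image"][150:250,250:370,::-1]
cv2.imwrite("pics/b3.png",cv2.resize(b,(720,600),interpolation=2))
E
```

```text
clock: 5.35
eef_pos: [0.4565, -0.1622, 0.1277]
tcp_rot: [0.0, 0.995, -0.096, 0.0]
force: [0.6, 0.2, 1.2]
gripper_width: -0.0001
grip_force: 0.4
t 5.35 tcp case [-0.1347 -0.0006  0.1277] yawrel -0.001 F [0.6 0.2 1.2] w -0.0001 j [-0.37  0.38  2.01  0.    0.75  1.4 ]
[ 0.0148 -0.0006 -0.0373] turn -0.001 world [ 0.471 -0.164  0.165]
```

View pics/b3.png

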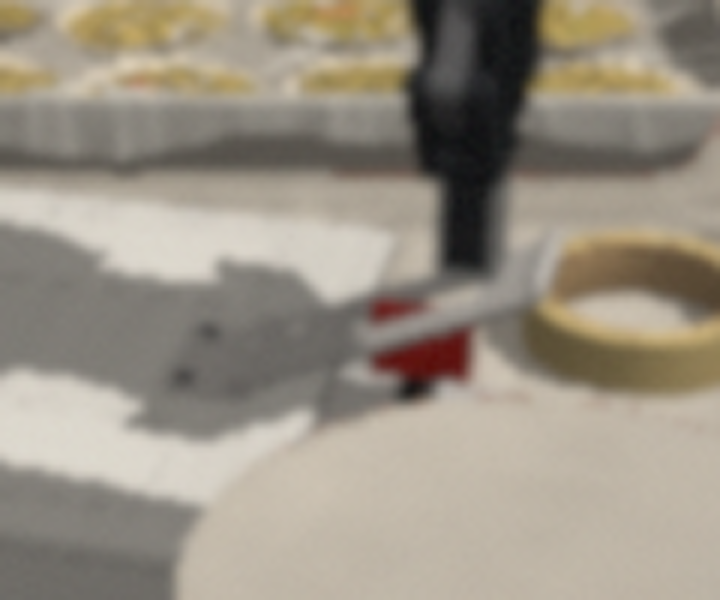

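The hasp is at about 0.4 rad with the red wing coming through its slot, at crop (420,340). I'll measure the wing exactly from the first pictures.

```bash
python3 - <<'E'
from fit import *
import cv2
o={}
for n,(x0,x1,y0,y1) in {'t':(285,315,225,255),'s':(300,340,190,225)}.items():
    im=cv2.imread({'t':'pics/top0.png','s':'pics/side0.png'}[n]).astype(int)
    m=((im[:,:,2]>90)&(im[:,:,1]<60)&(im[:,:,0]<60));M=np.zeros_like(m);M[y0:y1,x0:x1]=m[y0:y1,x0:x1]
    v,u=np.nonzero(M);o[n]=(u,v);print(n,u.min(),u.max(),v.min(),v.max(),u.mean(),v.mean())
p=np.load('p.npy');u,v=o['t'];C=-R['t'].T@T['t']
for z in (.115,):
    w=np.array([C+(R['t'].T@np.linalg.inv(K['t'])@np.array([a,b,1.]))*(z-C[2])/(R['t'].T@np.linalg.inv(K['t'])@np.array([a,b,1.]))[2] for a,b in zip(u,v)])
    c=w.mean(0);print('centroid',c,'len',np.ptp(w[:,0]));d=np.linalg.svd((w-c)[:,:2])[2][0];print('wing yaw rel',np.arctan(d[1]/d[0])-p[2])
for X in (c,[.4692,-.1626,0]):
    e=np.array(X[:2])-p[:2];k,s=np.cos(p[2]),np.sin(p[2]);print('case',k*e[0]+s*e[1],-s*e[0]+k*e[1])
E
python3 nudge.py '0.016,0,0,-0.05,0 | 0.016,0.0167,0,-0.075,0 | 0.016,0.0233,0,-0.075,0 | 0.016,0.0233,0,-0.075,0'
```

```text
clock: 5.8
eef_pos: [0.4716, -0.1651, 0.1728]
tcp_rot: [0.0, 0.995, -0.096, 0.001]
force: [-0.3, -0.0, 0.9]
gripper_width: 0.0159
grip_force: 0.0Traceback (most recent call last):
  File "<stdin>", line 7, in <module>
    return umr_minimum(a, axis, None, out, keepdims, initial, where)
ValueError: zero-size array to reduction operation minimum which has no identity
```

```bash
cat > wing.py <<'E'
from fit import *
import cv2
o={}
for n,(x0,x1,y0,y1) in {'t':(285,315,225,255),'s':(300,340,190,225)}.items():
    im=cv2.imread({'t':'pics/top0.png','s':'pics/side0.png'}[n]).astype(int)
    m=(im[:,:,2]>1.7*im[:,:,1]+15);M=np.zeros_like(m);M[y0:y1,x0:x1]=m[y0:y1,x0:x1]
    v,u=np.nonzero(M);o[n]=(u,v);print(n,u.min(),u.max(),v.min(),v.max(),u.mean(),v.mean())
p=np.load('p.npy');u,v=o['t'];C=-R['t'].T@T['t'];z=.113
w=[]
for a,b in zip(u,v):
    d=R['t'].T@np.linalg.inv(K['t'])@np.array([a,b,1.]);w.append(C+d*(z-C[2])/d[2])
w=np.array(w);c=w.mean(0);print('centroid',c,'len',np.ptp(w[:,0]));d=np.linalg.svd((w-c)[:,:2])[2][0];print('wing yaw rel',np.arctan(d[1]/d[0])-p[2])
for X in (c,[.4692,-.1626,0]):
    e=np.array(X[:2])-p[:2];k,s=np.cos(p[2]),np.sin(p[2]);print('case',k*e[0]+s*e[1],-s*e[0]+k*e[1])
E
python3 wing.py; python3 go.py -.12 0 .165 0
```

```text
t 298 303 232 248 300.72131147540983 239.9016393442623
s 312 327 201 212 319.28402366863907 206.62721893491124
centroid [ 0.47062528 -0.16159753  0.113     ] len 0.03255674297770994
wing yaw rel 0.019083911845806073
case -0.12100597858604575 0.0027385412194905062
case -0.12221484047583418 0.0014835424978461055
t 5.80 tcp case [-0.1194 -0.0005  0.1728] yawrel -0.000 F [-0.3 -0.   0.9] w 0.0159 j [-0.36  0.32  1.95  0.    0.87  1.4 ]
[-0.0006 -0.0005  0.0078] turn -0.000 world [ 0.471 -0.164  0.165]
```

Converted, 0.066 m / 0.6 = 0.11, 0.057 m / 0.6 = 0.095.

```bash
python3 nudge.py '0.018,-0.0025,-0.0042,0.0167,0 | 0.018,-0.0025,-0.0042,0.0583,0 | 0.018,-0.0025,-0.0042,0.075,0 | 0.018,-0.0025,-0.0042,0.0867,0 | 0.018,-0.0025,-0.0042,0.095,0 | 0.018,-0.0025,-0.0042,0.1033,0 | 0.018,-0.0025,-0.0042,0.11,0 | 0.018,-0.0025,-0.0042,0.11,0'; python3 go.py -.121 .002 .10 0;  python3 - <<'E'
from plant import r, eyes, state
import cv2,numpy as np
b=eyes.snapshot("side")["image"][150:250,250:370,::-1]
cv2.imwrite("pics/b4.png",cv2.resize(b,(720,600),interpolation=2))
E
```

```text
clock: 6.6
eef_pos: [0.4697, -0.1621, 0.1061]
tcp_rot: [-0.0, 0.995, -0.095, -0.0]
force: [0.4, -0.2, -0.2]
gripper_width: 0.0178
grip_force: 0.0
t 6.60 tcp case [-0.1218  0.0021  0.1061] yawrel -0.000 F [ 0.4 -0.2 -0.2] w 0.0178 j [-0.36  0.43  1.99  0.    0.72  1.41]
[0.0008 0.0001 0.0061] turn -0.000 world [ 0.47  -0.162  0.1  ]
```

View pics/b4.png

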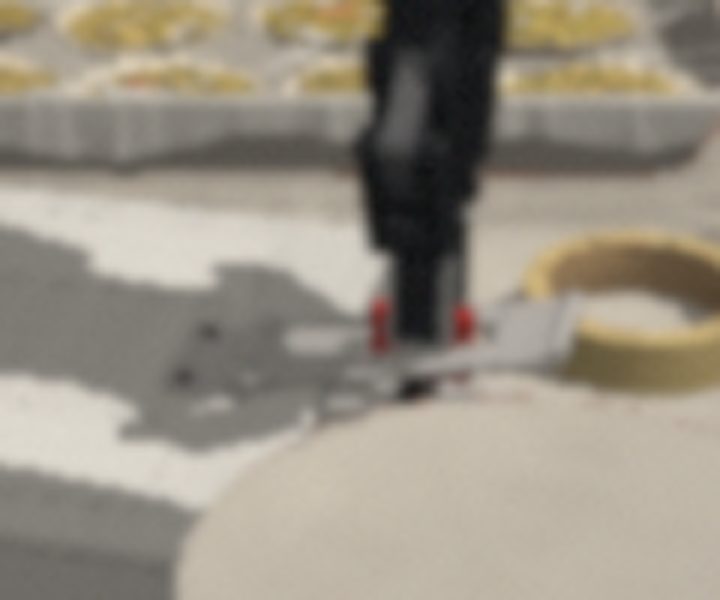

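The fingers straddle the wing at crop (420,320) and are bringing the hasp down. I'll narrow the opening and press in small steps.

Converted, 0.004 m / 0.6 = 0.0067, 0.002 m / 0.6 = 0.0033.

```bash
python3 nudge.py '0.012,0,0,0.0017,0 | 0.012,0,0,0.0033,0 | 0.012,0,0,0.0033,0 | 0.012,0,0,0.0067,0 | 0.012,0,0,0.0067,0' 20; python3 nudge.py '0.012,0,0,0.0033,0 | 0.012,0,0,0.005,0 | 0.012,0,0,0.005,0';python3 nudge.py '0.012,0,0,0.0033,0 | 0.012,0,0,0.005,0 | 0.012,0,0,0.005,0'
```

```text
clock: 7.15
eef_pos: [0.4698, -0.1621, 0.1022]
tcp_rot: [0.0, 0.995, -0.095, 0.0]
force: [0.0, 0.6, 0.2]
gripper_width: 0.012
grip_force: 0.1
clock: 7.45
eef_pos: [0.4695, -0.162, 0.0992]
tcp_rot: [-0.0, 0.995, -0.095, -0.0]
force: [-1.6, -0.4, 3.0]
gripper_width: 0.0121
grip_force: 1.4
clock: 7.75
eef_pos: [0.4692, -0.1619, 0.0962]
tcp_rot: [-0.0, 0.995, -0.095, -0.001]
force: [-2.9, 0.1, 4.7]
gripper_width: 0.012
grip_force: 2.1
```

Converted, 0.003 m / 0.6 = 0.005, 0.002 m / 0.6 = 0.0033.

```bash
python3 nudge.py '0.012,0,0,0.0033,0 | 0.012,0,0,0.005,0 | 0.012,0,0,0.005,0'; python3 nudge.py '0.012,0,0,0.0017,0 | 0.012,0,0,0.0033,0 | 0.012,0,0,0.0033,0'
```

```text
clock: 8.05
eef_pos: [0.469, -0.1619, 0.0932]
tcp_rot: [-0.0, 0.995, -0.095, -0.001]
force: [-3.1, -0.3, 5.7]
gripper_width: 0.0119
grip_force: 2.7
clock: 8.35
eef_pos: [0.4688, -0.1619, 0.0913]
tcp_rot: [-0.0, 0.995, -0.095, -0.001]
force: [-4.3, -0.7, 7.1]
gripper_width: 0.0116
grip_force: 3.3
```

Converted, 0.0015 m / 0.6 = 0.0025, 0.001 m / 0.6 = 0.0017.

```bash
python3 nudge.py '0.012,0,0,0.0017,0 | 0.012,0,0,0.0025,0 | 0.012,0,0,0.0025,0'; python3 nudge.py '0.012,0,0,0.0017,0 | 0.012,0,0,0.0025,0 | 0.012,0,0,0.0025,0'
```

```text
clock: 8.65
eef_pos: [0.4687, -0.1619, 0.0899]
tcp_rot: [-0.0, 0.995, -0.095, -0.001]
force: [-6.3, 0.2, 9.1]
gripper_width: 0.0121
grip_force: 4.8
clock: 8.95
eef_pos: [0.4688, -0.1619, 0.0886]
tcp_rot: [-0.0, 0.995, -0.095, -0.001]
force: [-5.8, -0.8, 12.1]
gripper_width: 0.0122
grip_force: 6.1
```

Converted, 0.0005 m / 0.6 = 0.0008.

```bash
python3 nudge.py '0.012,0,0,0.0008,0 | 0.012,0,0,0.0008,0'; python3 nudge.py '0.012,0,0,0.0007,0 | 0.012,0,0,0.0007,0'
```

```text
clock: 9.15
eef_pos: [0.4687, -0.1618, 0.0882]
tcp_rot: [-0.0, 0.995, -0.095, -0.001]
force: [-6.6, 1.6, 13.2]
gripper_width: 0.012
grip_force: 6.6
clock: 9.35
eef_pos: [0.4688, -0.1619, 0.0881]
tcp_rot: [-0.0, 0.995, -0.095, -0.001]
force: [-7.3, 0.9, 15.9]
gripper_width: 0.0119
grip_force: 8.2
```

At the stop with 16 N, so now I turn.

Converted, -0.3 rad / 3.1416 = -0.0955.

```bash
python3 nudge.py '0.012,0,0,0,-0.0318 | 0.012,0,0,0,-0.0637 | 0.012,0,0,0,-0.0955 | 0.012,0,0,0,-0.0955'; python3 go.py; python3 nudge.py '0.012,0,0,0,-0.0318 | 0.012,0,0,0,-0.0637 | 0.012,0,0,0,-0.0637'; python3 go.py
```

```text
clock: 9.75
eef_pos: [0.47, -0.1621, 0.0882]
tcp_rot: [0.0, 0.998, 0.056, 0.0]
force: [-3.6, 1.5, 12.3]
gripper_width: 0.0119
grip_force: 7.1
t 9.75 tcp case [-0.1215  0.0021  0.0882] yawrel 0.303 F [-3.6  1.5 12.3] w 0.0119 j [-0.36  0.47  2.    0.    0.68  1.1 ]
clock: 10.05
eef_pos: [0.4702, -0.162, 0.0882]
tcp_rot: [0.0, 0.988, 0.155, 0.001]
force: [-2.4, 3.1, 11.9]
gripper_width: 0.0119
grip_force: 6.6
t 10.05 tcp case [-0.1213  0.0023  0.0882] yawrel 0.502 F [-2.4  3.1 11.9] w 0.0119 j [-0.36  0.47  2.    0.    0.68  0.9 ]
```

Converted, 0.0004 m / 0.6 = 0.0007, -0.3 rad / 3.1416 = -0.0955.

```bash
python3 nudge.py '0.012,0,0,0.0007,0 | 0.012,0,0,0.0007,-0.0318 | 0.012,0,0,0.0007,-0.0637 | 0.012,0,0,0.0007,-0.0955 | 0.012,0,0,0.0007,-0.0955'
python3 - <<'E'
from plant import r, eyes, state;import numpy as np
print(np.round(state()['wrist_torque'],2))
E
python3 nudge.py '0.012,0,0,0,-0.0318 | 0.012,0,0,0,-0.0637 | 0.012,0,0,0,-0.0955 | 0.012,0,0,0,-0.0955'
python3 - <<'E'
from plant import r, eyes, state;import numpy as np
print(np.round(state()['wrist_torque'],2))
E
```

```text
clock: 10.55
eef_pos: [0.4704, -0.1619, 0.0881]
tcp_rot: [0.0, 0.954, 0.301, 0.001]
force: [-3.1, 4.2, 14.1]
gripper_width: 0.0122
grip_force: 8.0
[ 0.43  0.49 -0.07]
clock: 10.95
eef_pos: [0.4701, -0.1621, 0.088]
tcp_rot: [0.0, 0.898, 0.44, 0.0]
force: [-2.9, 2.4, 15.9]
gripper_width: 0.0124
grip_force: 7.9
[ 0.17  0.56 -0.08]
```

Converted, -0.47 rad / 3.1416 = -0.1496.

```bash
python3 nudge.py '0.012,0,0,0,-0.0318 | 0.012,0,0,0,-0.0637 | 0.012,0,0,0,-0.0955 | 0.012,0,0,0,-0.1273 | 0.012,0,0,0,-0.1496 | 0.012,0,0,0,-0.1496'; python3 go.py; python3 nudge.py '0.01,0,0,0,0 | 0.01,0,0,0,-0.0127 | 0.01,0,0,0,-0.0255 | 0.01,0,0,0,-0.0255';  python3 - <<'E'
from plant import r, eyes, state;import numpy as np
print(np.round(state()['wrist_torque'],2))
E
python3 go.py
```

```text
clock: 11.55
eef_pos: [0.4704, -0.1626, 0.0879]
tcp_rot: [0.001, 0.771, 0.637, 0.0]
force: [-3.7, -1.5, 12.4]
gripper_width: 0.0119
grip_force: 7.0
t 11.55 tcp case [-0.121   0.0017  0.0879] yawrel 1.572 F [-3.7 -1.5 12.4] w 0.0119 j [-0.36  0.47  2.   -0.    0.68 -0.17]
clock: 11.95
eef_pos: [0.4707, -0.1629, 0.088]
tcp_rot: [0.001, 0.745, 0.667, 0.0]
force: [-3.1, -2.7, 12.1]
gripper_width: 0.01
grip_force: 7.1
[-0.54  0.44 -0.04]
t 11.95 tcp case [-0.1207  0.0015  0.088 ] yawrel 1.651 F [-3.1 -2.7 12.1] w 0.0100 j [-0.36  0.47  2.   -0.    0.68 -0.25]
```

Converted, 0.0003 m / 0.6 = 0.0005, -0.06 rad / 3.1416 = -0.0191.

```bash
python3 nudge.py '0.01,0,0,0.0005,-0.0127 | 0.01,0,0,0.0005,-0.0191 | 0.01,0,0,0.0005,-0.0191';  python3 - <<'E'
from plant import r, eyes, state;import numpy as np
print(np.round(state()['wrist_torque'],2))
E
python3 go.py
```

```text
clock: 12.25
eef_pos: [0.4707, -0.1629, 0.088]
tcp_rot: [0.001, 0.726, 0.688, 0.0]
force: [-4.4, -3.2, 16.8]
gripper_width: 0.0101
grip_force: 26.6
[-0.54  0.64 -0.6 ]
t 12.25 tcp case [-0.1207  0.0015  0.088 ] yawrel 1.709 F [-4.4 -3.2 16.8] w 0.0101 j [-0.36  0.47  2.   -0.    0.68 -0.3 ]
```

The torque jump shows that the staple has reached its stop. I'll unload, release and lift clear.

Converted, -0.12 m / 0.6 = -0.2, -0.09 m / 0.6 = -0.15, 0.08 rad / 3.1416 = 0.0255.

```bash
python3 nudge.py '0.01,0,0,0,0.0191 | 0.014,0,0,0,0.0255 | 0.016,0,0,-0.0033,0.0255 | 0.018,0,0,-0.0083,0.0255 | 0.018,0,0,-0.0333,0.0255 | 0.018,0,0,-0.0833,0.0255 | 0.018,0,0,-0.15,0.0255 | 0.018,0,0,-0.2,0.0255'; python3 nudge.py '0.018,0,0,-0.0667,0 | 0.018,0,-0.0667,-0.1,0 | 0.018,0,-0.1333,-0.1,0 | 0.018,0,-0.2,-0.1,0 | 0.018,0,-0.2667,-0.1,0 | 0.018,0,-0.3167,-0.1,0 | 0.018,0,-0.3167,-0.1,0'; python3 go.py
python3 - <<'E'
from plant import r, eyes, state
import cv2,numpy as np
a=eyes.snapshot("top")["image"][:,:,::-1];b=eyes.snapshot("side")["image"][:,:,::-1]
cv2.imwrite("pics/f_top.png",a)
c=np.hstack([cv2.resize(a[190:270,250:350],(400,320),interpolation=2),cv2.resize(b[160:240,260:360],(400,320),interpolation=2)])
d=np.hstack([cv2.resize(a,(373,280)),cv2.resize(b,(373,280)),np.zeros((280,54,3),np.uint8)])
cv2.imwrite("pics/f.png",np.vstack([c,d]))
E
```

```text
clock: 13.05
eef_pos: [0.4702, -0.1621, 0.2084]
tcp_rot: [0.001, 0.752, 0.659, 0.0]
force: [-0.0, 0.0, -0.4]
gripper_width: 0.0179
grip_force: 0.0
clock: 13.75
eef_pos: [0.2782, -0.136, 0.2661]
tcp_rot: [-0.001, 0.753, 0.659, -0.0]
force: [0.4, 0.2, 0.1]
gripper_width: 0.0181
grip_force: 0.0
t 13.75 tcp case [-0.3148 -0.0087  0.2661] yawrel 1.629 F [0.4 0.2 0.1] w 0.0181 j [-0.49 -0.14  2.21 -0.    1.07 -0.36]
```

View pics/f.png

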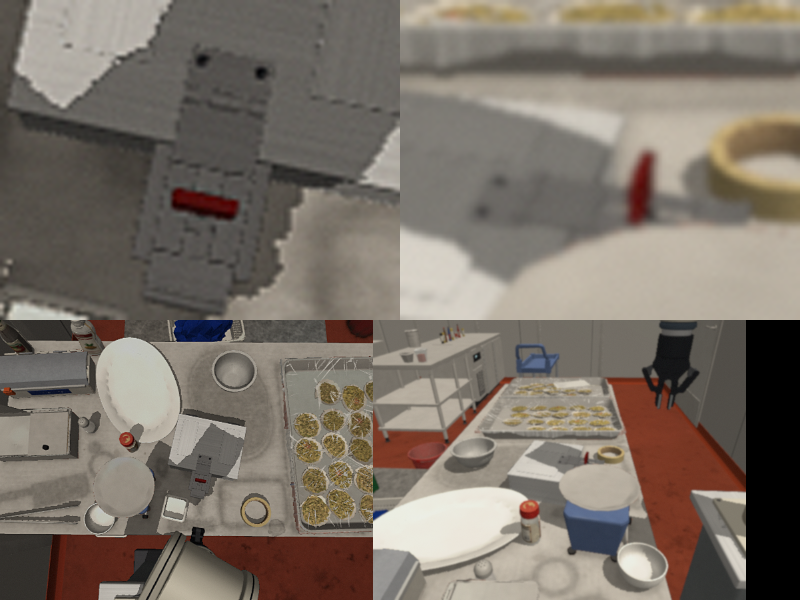

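The wing lies across the slot at crop (205,203), square to the strap. The hasp is down and stays down, and the jar, cup and tape stand where they were. The robot touches nothing, so I hand in.

```bash
python3 -c "
from plant import r, eyes, state
print(r.close_job())"
```

```text
the job is handed in; nothing more can be done
None
```

The job is handed in at about 14 s: the lid is shut, the hasp was pressed down with readings of up to 16.8 N, and the staple is turned to its stop and holds the hasp down by itself; the jar, cup and tape look unmoved in the last pictures.

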